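# Feel the charging bays for a leftover spacer, then seat the tall battery pack

### The job

One of the two bays of the charging dock still has a low black spacer lying in its bottom. Before touching the battery pack, close the fingers and feel down into a bay until they touch whatever is at the bottom, to learn which bay is clear. Then pick up the tall oblong battery pack and lower it upright into the clear bay until it stands fully home on the bay's floor, without dropping it in, and let go.

Things in the scene. Friction and masses are not known exactly. Their poses are not given: they have to be found in the camera images.
- pack_center (a point): Centre of the tall battery pack, a loose upright black block with a grey band near the top and brass contacts on its top face: 64 mm (its x) by 44 mm (its y) by 100 mm tall (z up), up to 0.5 kg. This point is 50 mm above its underside. The half-height pack beside it (same footprint, 50 mm tall) and the square power brick (68 x 68 x 75 mm) are not wanted.
- dock: Charging dock, a grey plastic block fixed to the table, 104 mm (x) by 170 mm (y) by 67 mm high; origin at the centre of its underside. It has two equal open-topped bays side by side along y, 90 mm apart. A loose black spacer, 66 x 46 x 18 mm, lies in the bottom of either one: there fingertips stop 37 mm below the mouth, in the clear bay (brass strips on its floor) 55 mm below.
- bay_left (a point): Centre of the mouth of the bay on the dock's +y side (axes as the dock's, z up). Bay 76 mm (x) by 56 mm (y) inside, flat floor 55 mm below this point; closed fingers fit in. The pack goes in with its x along the dock's x, either way round, 6 mm to spare on every side, and when home stands 45 mm proud of the mouth, its centre 5 mm below this point.
- bay_right (a point): Centre of the mouth of the bay on the dock's -y side; same size and axes as the left bay.
There are look-alikes about, which are no part of the job. What is shaped like the part that bears pack_center but blue or red is not meant.

How it is judged:
By the outcome, as a careful person would: the job done as asked, in the order asked, and still so for the second after the job is handed in, with the robot touching nothing.
It also fails if it takes over 59 s, if anything falls off the work surface, if the arm or the gripper's body presses on something with over 40 N, if the wrist force passes 120 N, or if a joint passes its speed limit or range.

### The arm

A 7-joint arm with a two-finger parallel gripper is mounted at the origin on the work surface. World frame = base frame: x ahead of the robot, y to its left, z up, the work surface at z = 0. Lengths are in m, angles in degrees, forces in N, time in s.
With the tool pointing down it reaches from about 0.425 to 0.95 m from the base axis. Payload 16.7 kg.
Tool frame: the origin (TCP) lies where the fingers leave the gripper's body, on its centre line; the fingertips stand 97 mm ahead of it and the grasp point (between the pads) lies 78 mm ahead of it; z points along the fingers, y is the direction in which the jaws open and shut (so a half turn about z gives the same grasp; the last joint's range is limited). The gripper opens to 94 mm and grips with 3 to 60 N. Pads are 16 mm wide; open, the fingers measure 119 mm over their backs; the gripper's body (75 mm by 177 mm) begins 78 mm behind the grasp point.
Start: joints at [55.72, 24.414, 4.234, 92.017, -1.954, 63.644, -3.845], TCP at [0.293, -0.608, 0.303] pointing down, gripper open.
Joint ranges: [-163.25, 163.25], [-28.42, 122.38], [-70.27, 78.77], [12.13, 141.07], [-58.53, 238.53], [9.26, 117.41], [-156.51, 156.51]. Speed limits (degrees/s): [108.29, 108.29, 136.94, 136.94, 172.46, 172.46, 172.46].

### API

Orientations are given as a 3x3 rotation matrix whose columns are the frame's x, y, z axes.
In Python, from rig import r gives the robot as it stands.
- The arm moves only by the tool send_rows, never from a script. Its argument "steps" is a list of rows, each a list of 3 entries, a list of its own where there are three numbers: the shift along the tool's x, y, z in mm, then the turn, a rotation vector about the tool's x, y, z in rad, then the opening, from 0 (shut) to 1 (fully open). In form: [[[tx, ty, tz], [rx, ry, rz], jaw], ...]. A call has 1 to 12 rows; each row shifts and turns the commanded pose from where the row before left it, along the tool's axes as they then stand; what a row does not reach is not made up. A row lasts 1/8 s, in which the tool goes at most 62.5 mm and 10.7 degrees, less where a joint would pass 70% of its speed; a pose out of reach is approached as far as the arm can. A call with a gripper value outside its range is refused whole. The fingers move at their own pace and stop on an object; "newtons" is the grip in N (left out, the last holds). Time passes only in rows, so rows that do not move let the fingers close. It gives the time, the measured TCP pose, the force and the opening at its end, in the units of the state.
- r.get_obs(): the state, without advancing time (a new reading comes with each control period).
- r.get_image(name): name is "scene" or "top" or "wrist"; returns a dict with "color" (384x512x3 uint8, red, green, blue), "camera_matrix" (3x3 intrinsics, pixels), "position" and "attitude" of the camera in the world. Camera axes: x right, y down, z forward; pixel columns grow to the right and rows downward; lengths in m; the calibration is good to about 2 mm. A picture is of the moment at which its call begins. There is no depth.
- r.close_job(): hands the job in, once; it reports no verdict.
The state is a dict: "clock": time; "joints": joint angles; "dq": joint speeds; "joint_torque": joint torques, N m; "eef_pos": TCP position; "eef_rot": TCP orientation; "ft_force": force on the tool from outside, world axes, zero at the start; "ft_torque": the same for the moment, N m; "opening": finger opening in m.
Only numpy, scipy, OpenCV 4.12 (cv2) and the standard library are available. Lean on these libraries where they do the work, as an engineer would, in place of code of your own. Each camera call takes 0.05 s, during which the arm holds its last target.

## Working session

There is one attempt and no reset: what is moved stays moved. The work goes in short steps, Python scripts to look and compute and a tool call to move; the robot and the scene stay as the last step left them, time stands still between calls to the robot, and variables do not carry over. Pictures are saved under pics/ and viewed, and the job is handed in when it is done.

Besides the shell and the picture viewer there is one more tool, called after "Request:" as name(argument=value, ...) on one line, values as JSON. send_rows: Moves the arm, as the interface text tells. Its arguments: {"type":"object","properties":{"steps":{"type":"array"},"newtons":{"type":"number"}},"required":["steps"]}

```bash
ls; mkdir -p pics; python3 - <<'E'
from rig import r
import cv2,numpy as np
np.set_printoptions(precision=4,suppress=True)
o=r.get_obs();print(o['clock'],o['eef_pos'],o['eef_rot'],o['ft_force'],o['opening'])
for n in ["scene","top","wrist"]:
    d=r.get_image(n);cv2.imwrite(f'pics/{n}0.png',d['color'][:,:,::-1]);print(n,d['camera_matrix'],d['position'],d['attitude'])
E
```

```text
pics
0.0 [ 0.2927 -0.6079  0.302 ] [[ 0.901   0.4339 -0.0006]
 [ 0.4339 -0.901   0.0011]
 [-0.0001 -0.0012 -1.    ]] [0.3767 1.4724 0.202 ] 0.09400701364181019
scene [[384.278    0.     256.4979]
 [  0.     384.278  195.0365]
 [  0.       0.       1.    ]] [0.9632 0.4156 0.4829] [[-0.7356  0.3835 -0.5584]
 [ 0.6774  0.423  -0.6019]
 [ 0.0053 -0.821  -0.571 ]]
top [[452.0527   0.     255.492 ]
 [  0.     452.0527 195.7726]
 [  0.       0.       1.    ]] [ 0.4525 -0.0129  0.9753] [[ 0.0103 -0.987   0.1606]
 [-0.9999 -0.009   0.0089]
 [-0.0073 -0.1606 -0.987 ]]
wrist [[275.0595   0.     256.0333]
 [  0.     275.0595 191.8441]
 [  0.       0.       1.    ]] [ 0.3603 -0.5759  0.3835] [[ 0.4344 -0.8699 -0.2336]
 [-0.9007 -0.4199 -0.1114]
 [-0.0012  0.2588 -0.9659]]
```

View pics/scene0.png

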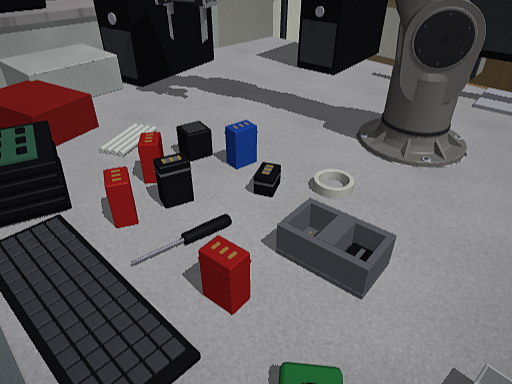

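View pics/top0.png

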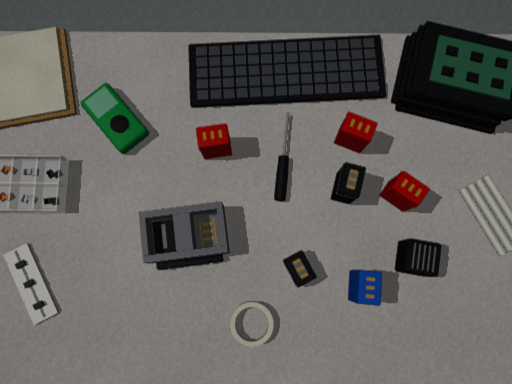

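View pics/wrist0.png

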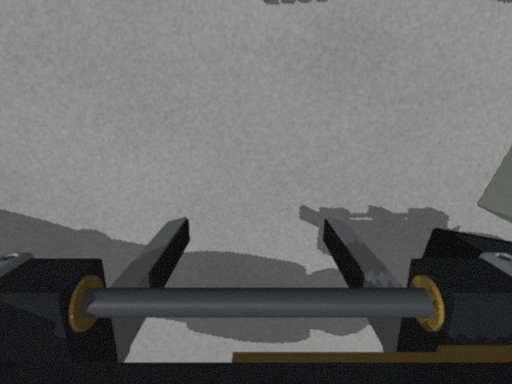

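```bash
python3 - <<'E'
import cv2,numpy as np
t=cv2.imread('pics/top0.png')
a=cv2.resize(t[190:280,125:245],None,fx=6,fy=6,interpolation=cv2.INTER_CUBIC);cv2.imwrite('pics/c_dock.png',a)
b=cv2.resize(t[150:220,310:400],None,fx=8,fy=8,interpolation=cv2.INTER_CUBIC);cv2.imwrite('pics/c_pack.png',b)
s=cv2.imread('pics/scene0.png')
b=cv2.resize(s[110:310,95:405],None,fx=2.5,fy=2.5,interpolation=cv2.INTER_CUBIC);cv2.imwrite('pics/c_scene.png',b)
E
```

```text
(no output)
```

View pics/c_dock.png

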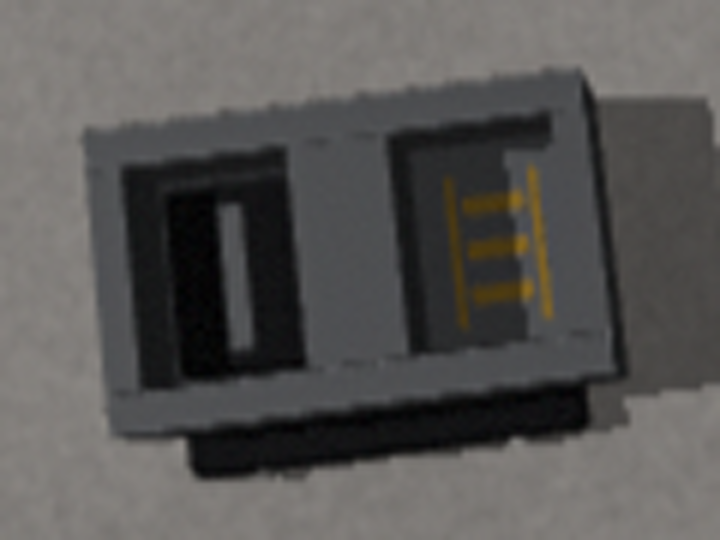

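View pics/c_pack.png

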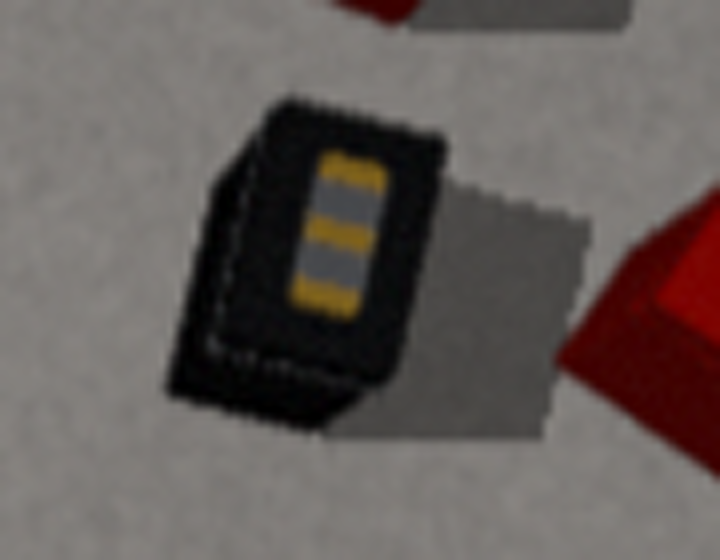

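View pics/c_scene.png

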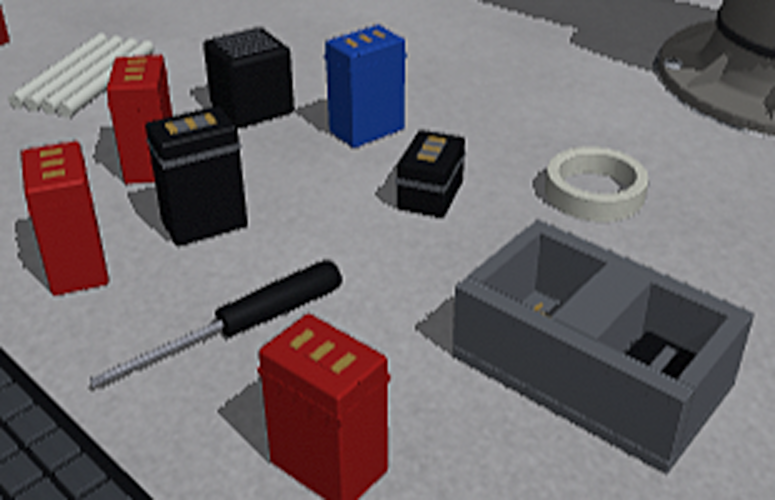

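```bash
cat > h.py <<'E'
import numpy as np,cv2
from scipy.optimize import least_squares
np.set_printoptions(precision=4,suppress=True)
TOP=(np.array([[452.0527,0,255.492],[0,452.0527,195.7726],[0,0,1]]),np.array([0.4525,-0.0129,0.9753]),np.array([[0.0103,-0.987,0.1606],[-0.9999,-0.009,0.0089],[-0.0073,-0.1606,-0.987]]))
SC=(np.array([[384.278,0,256.4979],[0,384.278,195.0365],[0,0,1]]),np.array([0.9632,0.4156,0.4829]),np.array([[-0.7356,0.3835,-0.5584],[0.6774,0.423,-0.6019],[0.0053,-0.821,-0.571]]))
def proj(c,P):
    K,p,R=c; q=(np.atleast_2d(P)-p)@R@K.T; return q[:,:2]/q[:,2:]
def back(c,uv,z):
    K,p,R=c; d=R@np.linalg.inv(K)@np.array([uv[0],uv[1],1]); return p+d*(z-p[2])/d[2]
def box(x,y,th,lx,ly,z):
    c,s=np.cos(th),np.sin(th)
    return np.array([[x+c*a*lx/2-s*b*ly/2,y+s*a*lx/2+c*b*ly/2,z] for a,b in [(1,1),(1,-1),(-1,-1),(-1,1)]])
E
python3 - <<'E'
from h import *
f=lambda u,x0,y0,k:((np.array(u)+.5)/k-.5)+[x0,y0]
dt=f([(85,130),(582,70),(622,372),(112,437)],125,190,6)
pt=f([(285,97),(445,138),(395,387),(222,340)],310,150,8)
for P,z in((dt,.067),(pt,.1)):
    W=np.array([back(TOP,u,z) for u in P]);print(W,np.linalg.norm(W-np.roll(W,-1,0),axis=1))
ds=f([(543,222),(752,315),(683,390),(455,283)],95,110,2.5) # -,...
W=np.array([back(SC,u,.067) for u in ds]);print(W,np.linalg.norm(W-np.roll(W,-1,0),axis=1))
ps=f([(188,108),(240,120),(160,147+8),(147,122)],95,110,2.5)
W=np.array([back(SC,u,.1) for u in ps]);print(W)
# fits: order (+x,+y),(+x,-y),(-x,-y),(-x,+y); 
def fit(lx,ly,z,obs,x0):
    g=lambda v:np.concatenate([(proj(c,box(*v,lx,ly,z))[i]-u) for c,i,u in obs])
    s=least_squares(g,x0,loss='soft_l1');print(s.x,np.degrees(s.x[2]),s.fun);return s.x
d=fit(.104,.170,.067,[(TOP,i,dt[i]) for i in range(4)]+[(SC,0,ds[2]),(SC,1,ds[3]),(SC,2,ds[0]),(SC,3,ds[1])],[.4,.15,0.1])
p=fit(.064,.044,.1,[(TOP,i,pt[i]) for i in range(4)],[.5,-.2,-0.2])
t=cv2.imread('pics/top0.png');s=cv2.imread('pics/scene0.png')
for im,c,n,cr in((t,TOP,'t',(120,140,400,280)),(s,SC,'s',(95,110,405,310))):
    k=8 if n=='x' else (2.8 if n=='t' else 2.5)
    x0,y0,x1,y1=cr;I=cv2.resize(im[y0:y1,x0:x1],None,fx=k,fy=k,interpolation=cv2.INTER_CUBIC)
    for B in [box(*d,.104,.17,.067),box(*d,.104,.17,0),box(*p,.064,.044,.1),box(*p,.064,.044,0)]+[box(d[0]-np.sin(d[2])*q,d[1]+np.cos(d[2])*q,d[2],.076,.056,.067) for q in(-.045,.045)]:
        q=((proj(c,B)-[x0,y0]+.5)*k-.5).round().astype(int);cv2.polylines(I,[q],True,(0,255,0),1)
    cv2.imwrite(f'pics/ov_{n}.png',I)
E
```

```text
[[0.5663 0.2317 0.067 ]
 [0.5884 0.0641 0.067 ]
 [0.4869 0.0485 0.067 ]
 [0.4638 0.2174 0.067 ]] [0.1691 0.1027 0.1705 0.1035]
[[ 0.665  -0.1822  0.1   ]
 [ 0.655  -0.2215  0.1   ]
 [ 0.5925 -0.2075  0.1   ]
 [ 0.6038 -0.1654  0.1   ]] [0.0406 0.064  0.0435 0.0635]
[[0.4873 0.0553 0.067 ]
 [0.4662 0.2177 0.067 ]
 [0.5584 0.2264 0.067 ]
 [0.5875 0.0621 0.067 ]] [0.1638 0.0927 0.1668 0.1005]
[[ 0.618  -0.2204  0.1   ]
 [ 0.5978 -0.1749  0.1   ]
 [ 0.6741 -0.1707  0.1   ]
 [ 0.6552 -0.2224  0.1   ]]
[0.5259 0.1404 0.1316] 7.537566393792222 [ 0.1261 -0.0451  0.5584 -0.1602 -0.423   0.6455 -0.2182  0.233  -0.1514
  4.4359 -0.1253  0.5042 -1.8314 -1.6977  0.9962 -0.7259]
[ 0.629  -0.1943 -0.2479] -14.202663278294274 [-0.7381 -0.2298  0.9701  0.1429  0.0997 -0.0835 -0.207   0.1592]
```

View pics/ov_t.png

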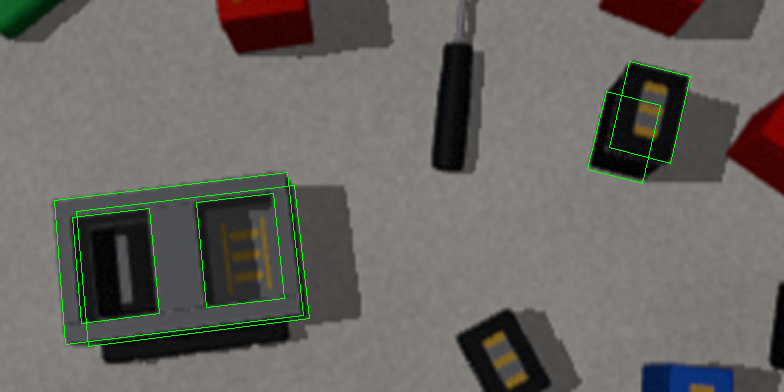

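View pics/ov_s.png

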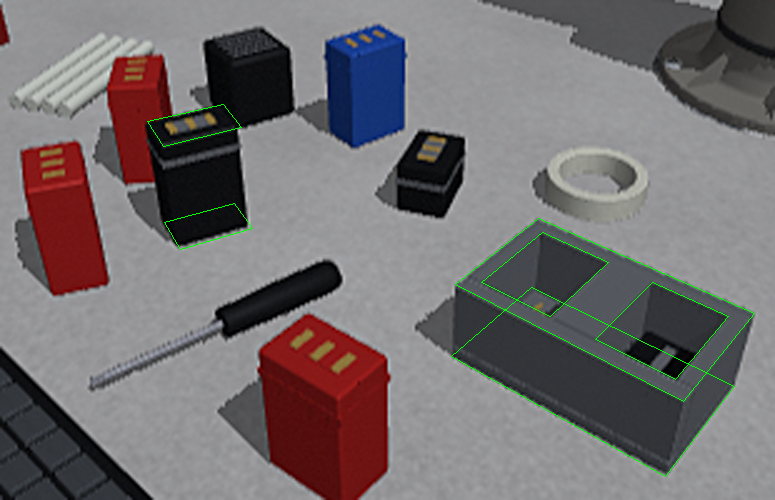

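```bash
cat >> h.py <<'E'
D=np.array([.5259,.1404,.1316]);P=np.array([.629,-.1943,-.2479])
def bay(s): return np.array([D[0]-s*.045*np.sin(D[2]),D[1]+s*.045*np.cos(D[2])])
def delta(o,xy,z,th):
    "shift in current tool axes (mm) and turn to reach upright pose"
    R=o['eef_rot'];p=np.array(o['eef_pos']);R=np.array(R)
    t=R.T@(np.array([*xy,z])-p)*1000
    G=np.array([[np.cos(th),np.sin(th),0],[np.sin(th),-np.cos(th),0],[0,0,-1]])
    from scipy.spatial.transform import Rotation as Q
    return t,Q.from_matrix(R.T@G).as_rotvec(), G.T@(np.array([*xy,z])-p)*1000
E
python3 - <<'E'
from rig import r
from h import *
o=r.get_obs();print(bay(-1),bay(1));print(*delta(o,bay(-1),.25,D[2]))
print('red base corner',back(TOP,(379.7,195),0),'red top',back(TOP,(392,187),.1))
B=box(*P,.094+.025+.0,.0,0);print(P[:2]+.06*np.array([np.sin(-P[2]),np.cos(P[2])]),P[:2]-.06*np.array([np.sin(-P[2]),np.cos(P[2])]))
E
```

```text
[0.5318 0.0958] [0.52  0.185]
[ 520.7405 -530.2664   52.6108] [-0.001   0.0003  0.3172] [ 329.3616 -666.2767   52.1277]
red base corner [ 0.6154 -0.2751  0.    ] red top [ 0.6148 -0.2729  0.1   ]
[ 0.6437 -0.1361] [ 0.6143 -0.2525]
```

Request:
send_rows(steps=[[[0,0,0],[0,0,0.158],0],[[0,0,0],[0,0,0.158],0],[[20,-40,0],[0,0,0],0],[[20,-40,0],[0,0,0],0],[[20,-40,0],[0,0,0],0],[[20,-40,0],[0,0,0],0],[[20,-40,0],[0,0,0],0],[[20,-40,0],[0,0,0],0],[[20,-40,0],[0,0,0],0],[[20,-40,0],[0,0,0],0],[[20,-40,0],[0,0,0],0],[[20,-40,0],[0,0,0],0]], newtons=20)

```text
clock: 1.65
eef_pos: [0.4383, -0.1838, 0.3027]
eef_rot: [[0.991, 0.132, 0.0], [0.132, -0.991, -0.0], [0.0, 0.0, -1.0]]
ft_force: [1.0, -0.1, -0.7]
opening: 0.0004
```

Request:
send_rows(steps=[[[16.2,-33.1,0],[0,0,0],0],[[16.2,-33.1,0],[0,0,0],0],[[16.2,-33.1,0],[0,0,0],0],[[16.2,-33.1,0],[0,0,0],0],[[16.2,-33.1,0],[0,0,0],0],[[16.2,-33.1,20],[0,0,0],0],[[16.2,-33.1,20],[0,0,0],0],[[16.2,-33.1,20],[0,0,0],0],[[0,0,30],[0,0,0],0],[[0,0,20],[0,0,0],0],[[0,0,0],[0,0,0],0]])

```text
clock: 3.02
eef_pos: [0.5308, 0.0943, 0.1914]
eef_rot: [[0.991, 0.133, -0.003], [0.133, -0.991, -0.0], [-0.003, 0.0, -1.0]]
ft_force: [-0.2, -0.3, 0.2]
opening: 0.0004
```

```bash
python3 - <<'E'
from rig import r
from h import *
o=r.get_obs();print(o['eef_pos'],o['ft_force'],*delta(o,bay(-1),.184,D[2])[:2])
for n in ["scene","top"]:
    d=r.get_image(n)['color'][:,:,::-1]
    d=d[100:320,200:480] if n=='scene' else d[130:330,80:330]
    cv2.imwrite(f'pics/{n}1.png',cv2.resize(d,None,fx=2.7,fy=2.7,interpolation=cv2.INTER_CUBIC))
E
```

```text
[0.5308 0.0943 0.1914] [-0.1704 -0.2752  0.2483] [ 1.2201 -1.3072  7.4302] [0.     0.0029 0.0013]
```

View pics/scene1.png

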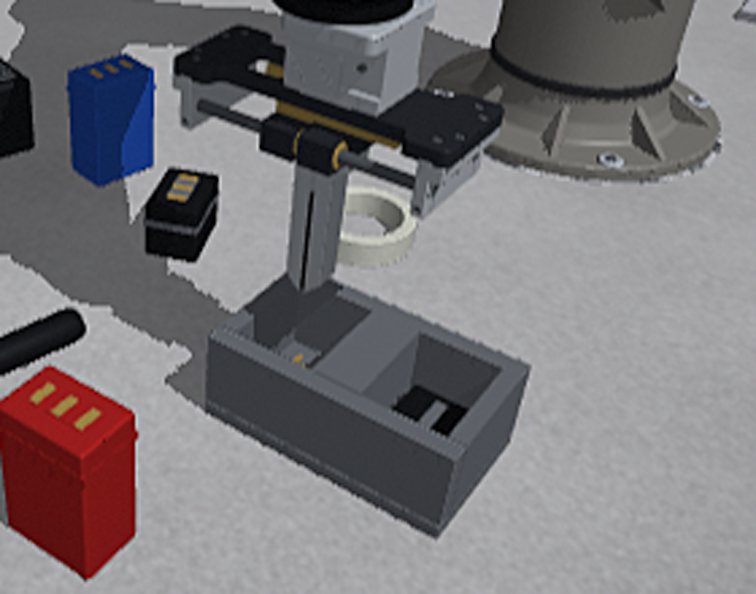

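Request:
send_rows(steps=[[[1.2,-1.3,8],[0,0.003,0],0],[[0,0,12],[0,0,0],0],[[0,0,12],[0,0,0],0],[[0,0,12],[0,0,0],0],[[0,0,4],[0,0,0],0],[[0,0,3],[0,0,0],0],[[0,0,3],[0,0,0],0],[[0,0,3],[0,0,0],0],[[0,0,3],[0,0,0],0],[[0,0,0],[0,0,0],0]])

```text
clock: 4.38
eef_pos: [0.5326, 0.0959, 0.1325]
eef_rot: [[0.991, 0.132, 0.003], [0.132, -0.991, 0.0], [0.003, -0.0, -1.0]]
ft_force: [0.4, 1.0, 0.3]
opening: 0.0004
```

Not yet at the spacer level (0.127); continue with small steps.

Request:
send_rows(steps=[[[0,0,3],[0,0,0],0],[[0,0,3],[0,0,0],0],[[0,0,3],[0,0,0],0],[[0,0,0],[0,0,0],0]])

```text
clock: 4.88
eef_pos: [0.5326, 0.0959, 0.1234]
eef_rot: [[0.991, 0.132, 0.003], [0.132, -0.991, 0.0], [0.003, -0.0, -1.0]]
ft_force: [0.7, 0.5, 0.2]
opening: 0.0001
```

Past the spacer level (tips ~40.6 mm below the mouth) without force; go on to the floor (expected 0.109).

Request:
send_rows(steps=[[[0,0,3],[0,0,0],0],[[0,0,3],[0,0,0],0],[[0,0,3],[0,0,0],0],[[0,0,2],[0,0,0],0],[[0,0,1],[0,0,0],0],[[0,0,0],[0,0,0],0]])

```text
clock: 5.62
eef_pos: [0.5328, 0.0959, 0.1117]
eef_rot: [[0.991, 0.132, 0.003], [0.132, -0.991, 0.0], [0.003, -0.0, -1.0]]
ft_force: [0.1, -0.3, 0.1]
opening: 0.0003
```

Request:
send_rows(steps=[[[0,0,1],[0,0,0],0],[[0,0,1],[0,0,0],0],[[0,0,0],[0,0,0],0]])

```text
clock: 6.0
eef_pos: [0.5328, 0.0959, 0.1096]
eef_rot: [[0.991, 0.132, 0.003], [0.132, -0.991, 0.0], [0.003, -0.0, -1.0]]
ft_force: [0.4, 0.3, 0.3]
opening: 0.0006
```

Request:
send_rows(steps=[[[0,0,0.8],[0,0,0],0],[[0,0,0.5],[0,0,0],0],[[0,0,0],[0,0,0],0]])

```text
clock: 6.38
eef_pos: [0.5329, 0.096, 0.1094]
eef_rot: [[0.991, 0.132, 0.003], [0.132, -0.991, 0.0], [0.003, 0.0, -1.0]]
ft_force: [-6.9, -1.6, 21.9]
opening: 0.0005
```

Request:
send_rows(steps=[[[0,0,-10],[0,0,0],0],[[0,0,-30],[0,0,0],0],[[0,0,-45],[0,0,0],0],[[0,0,-45],[0,0,0],0],[[0,0,-40],[0,0,0],0],[[0,0,-20],[0,0,0],0],[[7.1,37.5,0],[0,0,0],0.3],[[7.1,37.5,0],[0,0,0],0.7],[[7.1,37.5,0],[0,0,0],0.7],[[7.1,37.5,0],[0,0,0],0.7],[[7.1,37.5,0],[0,0,0],0.7],[[7.1,37.5,0],[0,0,0],0.7]])

```text
clock: 7.88
eef_pos: [0.6045, -0.1227, 0.2989]
eef_rot: [[0.991, 0.132, 0.003], [0.132, -0.991, 0.001], [0.003, -0.0, -1.0]]
ft_force: [-0.3, -0.0, -0.5]
opening: 0.0571
```

Request:
send_rows(steps=[[[7.1,37.5,0],[0,0,0],0.7],[[7.1,37.5,0],[0,0,0],0.7],[[0,0,0],[0,0,0.126],0.7],[[0,0,0],[0,0,0.126],0.7],[[0,0,0],[0,0,0.127],0.7],[[0,0,0],[0,0,0],0.7]])

```text
clock: 8.62
eef_pos: [0.6282, -0.1938, 0.2987]
eef_rot: [[0.97, -0.243, 0.003], [-0.243, -0.97, 0.0], [0.003, -0.001, -1.0]]
ft_force: [-0.3, -0.1, -0.8]
opening: 0.0659
```

```bash
python3 - <<'E'
from rig import r
from h import *
o=r.get_obs();print(o['eef_pos'],o['ft_force'],o['opening'],*delta(o,P[:2],.159,P[2])[:2])
d=r.get_image('wrist')
cv2.imwrite('pics/wrist2.png',d['color'][:,:,::-1])
c=(d['camera_matrix'],np.array(d['position']),np.array(d['attitude']))
print(proj(c,box(*P,.064,.044,.1)))
I=d['color'][:,:,::-1].copy();cv2.polylines(I,[proj(c,box(*P,.064,.044,.1)).round().astype(int)],True,(0,255,0),1);cv2.imwrite('pics/wrist2o.png',I)
E
```

```text
[ 0.6282 -0.1938  0.2987] [-0.3127 -0.133  -0.784 ] 0.06585345185531027 [  0.4793   0.4038 139.7399] [-0.0011 -0.0028  0.0025]
[[234.5269 161.2733]
 [277.4781 161.413 ]
 [276.1167 220.1601]
 [235.5259 220.0253]]
```

View pics/wrist2o.png

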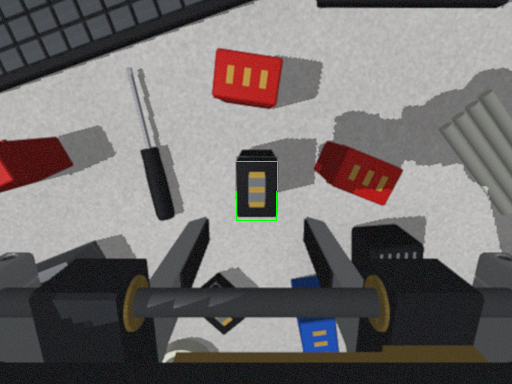

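The outline lies on the black pack (wrist 257,190) between the open fingers; red neighbours at (358,172) and (248,78) are clear. Descending.

Request:
send_rows(steps=[[[0.5,0.4,20],[0,-0.003,0.0025],0.7],[[0,0,30],[0,0,0],0.7],[[0,0,30],[0,0,0],0.7],[[0,0,25],[0,0,0],0.7],[[0,0,20],[0,0,0],0.7],[[0,0,10],[0,0,0],0.7],[[0,0,5],[0,0,0],0.7],[[0,0,0],[0,0,0],0.7]])

```text
clock: 9.68
eef_pos: [0.6289, -0.1944, 0.1588]
eef_rot: [[0.969, -0.246, 0.0], [-0.246, -0.969, 0.001], [0.0, -0.001, -1.0]]
ft_force: [-0.2, 0.1, -0.5]
opening: 0.0657
```

```bash
python3 - <<'E'
from rig import r
from h import *
o=r.get_obs();print(o['eef_pos'],o['ft_force'],o['opening'],*delta(o,P[:2],.159,P[2])[:2])
d=r.get_image('scene')['color'][110:260,110:300,::-1]
cv2.imwrite('pics/scene3.png',cv2.resize(d,None,fx=4,fy=4,interpolation=cv2.INTER_CUBIC))
E
```

```text
[ 0.6289 -0.1944  0.1588] [-0.1791  0.0508 -0.493 ] 0.06566919985340701 [ 0.1091 -0.1286 -0.1871] [-0.0012 -0.0002 -0.0007]
```

View pics/scene3.png

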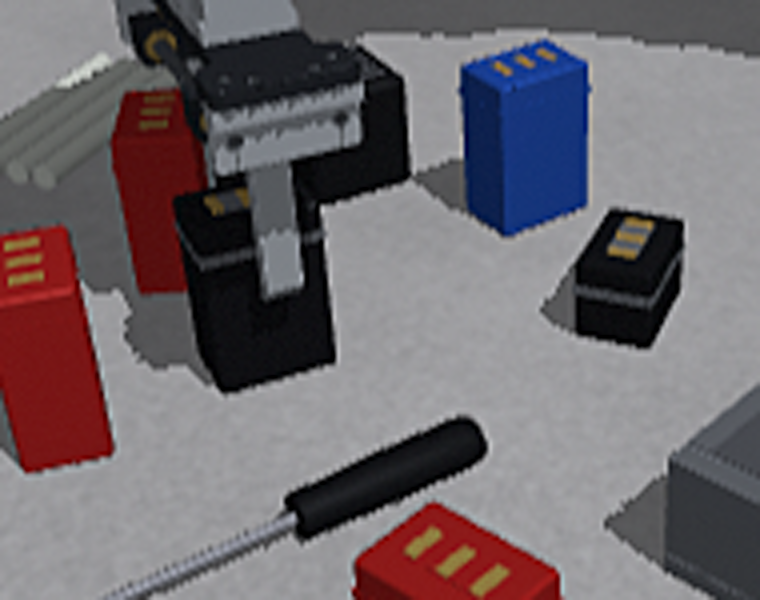

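The fingers straddle the black pack's upper part ((265,270) in the crop). Gripping.

Request:
send_rows(steps=[[[0,0,0],[0,0,0],0.4],[[0,0,0],[0,0,0],0.3],[[0,0,0],[0,0,0],0.3],[[0,0,0],[0,0,0],0.3],[[0,0,0],[0,0,0],0.3]], newtons=35)

```text
clock: 10.35
eef_pos: [0.6288, -0.1944, 0.1589]
eef_rot: [[0.969, -0.246, 0.0], [-0.246, -0.969, 0.001], [0.0, -0.001, -1.0]]
ft_force: [-1.5, -0.6, 6.2]
opening: 0.0437
```

Request:
send_rows(steps=[[[0,0,-5],[0,0,0],0.3],[[0,0,-15],[0,0,0],0.3],[[0,0,-30],[0,0,0],0.3],[[0,0,-30],[0,0,0],0.3],[[0,0,-30],[0,0,0],0.3],[[0,0,-20],[0,0,0],0.3],[[0,0,-5],[0,0,0],0.3],[[0,0,0],[0,0,0],0.3]])

```text
clock: 11.35
eef_pos: [0.6285, -0.1945, 0.2931]
eef_rot: [[0.969, -0.246, -0.001], [-0.246, -0.969, 0.001], [-0.001, -0.001, -1.0]]
ft_force: [1.0, 0.1, -4.4]
opening: 0.0437
```

Request:
send_rows(steps=[[[0,0,0],[0,0,-0.095],0.3],[[0,0,0],[0,0,-0.095],0.3],[[0,0,0],[0,0,-0.095],0.3],[[0,0,0],[0,0,-0.0945],0.3],[[-5.8,-30,0],[0,0,0],0.3],[[-5.8,-30,0],[0,0,0],0.3],[[-5.8,-30,0],[0,0,0],0.3],[[-5.8,-30,0],[0,0,0],0.3],[[-5.8,-30,0],[0,0,0],0.3],[[-5.8,-30,0],[0,0,0],0.3],[[-5.8,-30,0],[0,0,0],0.3],[[-5.8,-30,0],[0,0,0],0.3]])

```text
clock: 12.85
eef_pos: [0.5505, 0.0382, 0.2926]
eef_rot: [[0.991, 0.13, -0.002], [0.13, -0.991, 0.001], [-0.002, -0.001, -1.0]]
ft_force: [-0.3, 0.1, -3.8]
opening: 0.0437
```

Request:
send_rows(steps=[[[-5.8,-30,0],[0,0,0],0.3],[[-5.8,-30,0],[0,0,0],0.3],[[0,0,15],[0,0,0],0.3],[[0,0,20],[0,0,0],0.3],[[0,0,10],[0,0,0],0.3],[[0,0,0],[0,0,0],0.3],[[0,0,0],[0,0,0],0.3]])

```text
clock: 13.72
eef_pos: [0.5324, 0.0952, 0.2492]
eef_rot: [[0.992, 0.13, 0.0], [0.13, -0.992, 0.001], [0.001, -0.001, -1.0]]
ft_force: [-0.1, 0.3, -4.4]
opening: 0.0438
```

```bash
python3 - <<'E'
from rig import r
from h import *
o=r.get_obs();z=o['eef_pos'][2];print(o['eef_pos'],o['ft_force'],o['opening'],*delta(o,bay(-1),z,D[2])[:2])
R=o['eef_rot'];p=o['eef_pos'];th=np.arctan2(R[1][0],R[0][0])
for n in ["scene","top"]:
    d=r.get_image(n);c=(d['camera_matrix'],np.array(d['position']),np.array(d['attitude']))
    x0,y0,x1,y1=(200,60,480,300) if n=='scene' else (120,160,280,280)
    k=2.5 if n=='scene' else 4.5
    I=cv2.resize(d['color'][y0:y1,x0:x1,::-1],None,fx=k,fy=k,interpolation=cv2.INTER_CUBIC)
    zt=z-.159
    for B in [box(p[0],p[1],th,.064,.044,zt),box(p[0],p[1],th,.064,.044,zt+.1),box(*bay(-1),D[2],.076,.056,.067)]:
        cv2.polylines(I,[((proj(c,B)-[x0,y0]+.5)*k-.5).round().astype(int)],True,(0,255,0),1)
    cv2.imwrite(f'pics/{n}4.png',I)
E
```

```text
[0.5324 0.0952 0.2492] [-0.1402  0.2757 -4.3621] 0.04383695757948382 [-0.4747 -0.6087  0.0005] [-0.0012 -0.0006 -0.0012]
```

View pics/scene4.png

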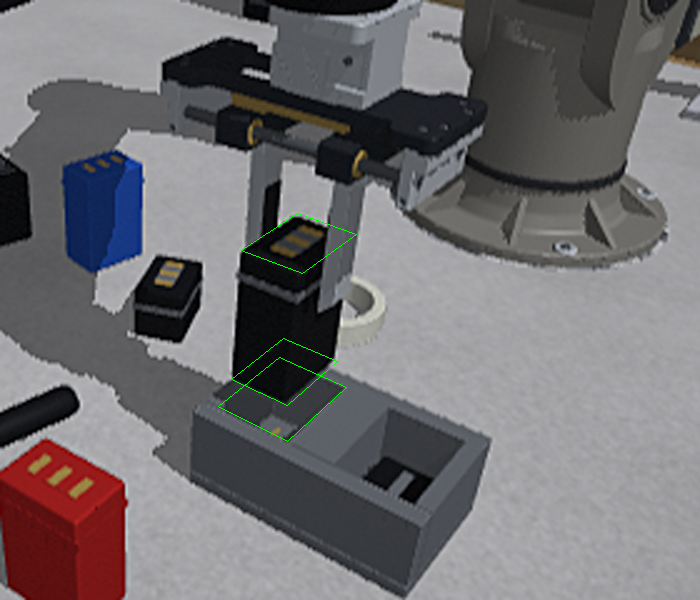

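View pics/top4.png

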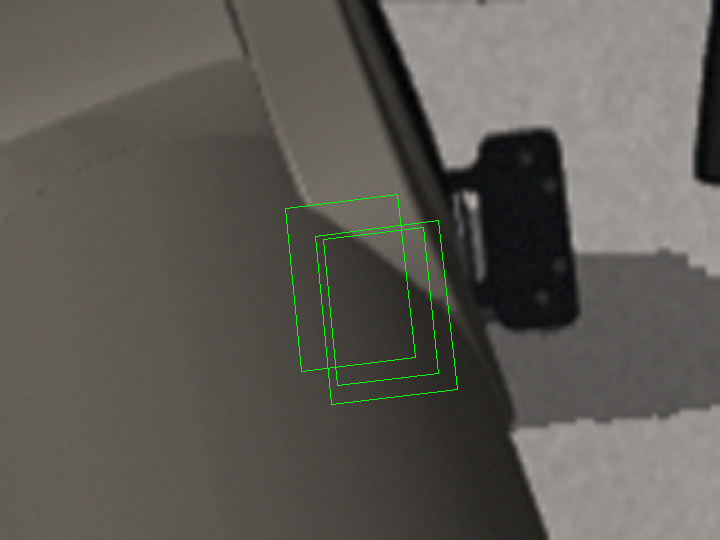

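Held pack matches the model within ~1 mm and sits over the right bay. Lowering.

Request:
send_rows(steps=[[[-0.5,-0.6,8],[0,0,0],0.3],[[0,0,8],[0,0,0],0.3],[[0,0,6],[0,0,0],0.3],[[0,0,6],[0,0,0],0.3],[[0,0,6],[0,0,0],0.3],[[0,0,0],[0,0,0],0.3]])

```text
clock: 14.58
eef_pos: [0.5313, 0.096, 0.2144]
eef_rot: [[0.991, 0.13, -0.001], [0.13, -0.991, 0.001], [-0.001, -0.001, -1.0]]
ft_force: [-0.5, -0.3, -4.9]
opening: 0.0438
```

Request:
send_rows(steps=[[[0,0,5],[0,0,0],0.3],[[0,0,5],[0,0,0],0.3],[[0,0,5],[0,0,0],0.3],[[0,0,5],[0,0,0],0.3],[[0,0,5],[0,0,0],0.3],[[0,0,5],[0,0,0],0.3],[[0,0,0],[0,0,0],0.3],[[0,0,0],[0,0,0],0.3]])

```text
clock: 15.58
eef_pos: [0.5316, 0.096, 0.185]
eef_rot: [[0.991, 0.13, 0.0], [0.13, -0.991, 0.001], [0.0, -0.001, -1.0]]
ft_force: [-0.8, -0.5, -4.8]
opening: 0.0436
```

No contact; about 14 mm to go.

Request:
send_rows(steps=[[[0,0,3],[0,0,0],0.3],[[0,0,3],[0,0,0],0.3],[[0,0,3],[0,0,0],0.3],[[0,0,2],[0,0,0],0.3],[[0,0,1],[0,0,0],0.3],[[0,0,0],[0,0,0],0.3]])

```text
clock: 16.32
eef_pos: [0.5315, 0.0961, 0.1729]
eef_rot: [[0.991, 0.13, 0.0], [0.13, -0.991, 0.001], [0.0, -0.001, -1.0]]
ft_force: [0.0, -0.5, -4.1]
opening: 0.0437
```

Request:
send_rows(steps=[[[0,0,0.7],[0,0,0],0.3],[[0,0,0.7],[0,0,0],0.3],[[0,0,0],[0,0,0],0.3]])

```text
clock: 16.7
eef_pos: [0.5315, 0.096, 0.1715]
eef_rot: [[0.991, 0.13, 0.0], [0.13, -0.991, 0.001], [0.0, -0.001, -1.0]]
ft_force: [0.1, 0.4, -4.0]
opening: 0.0438
```

Request:
send_rows(steps=[[[0,0,0.5],[0,0,0],0.3],[[0,0,0.4],[0,0,0],0.3],[[0,0,0],[0,0,0],0.3]])

```text
clock: 17.08
eef_pos: [0.5316, 0.0961, 0.1709]
eef_rot: [[0.991, 0.13, 0.0], [0.13, -0.991, 0.001], [0.0, -0.001, -1.0]]
ft_force: [-3.1, -0.4, 4.0]
opening: 0.0436
```

Contact at 0.1709 (expected 0.171), with the floor now carrying the weight. Release.

Request:
send_rows(steps=[[[0,0,0],[0,0,0],0.5],[[0,0,0],[0,0,0],0.6],[[0,0,0],[0,0,0],0.7],[[0,0,0],[0,0,0],0.7],[[0,0,-10],[0,0,0],0.7],[[0,0,-30],[0,0,0],0.7],[[0,0,-40],[0,0,0],0.7],[[0,0,-40],[0,0,0],0.7],[[0,0,-20],[0,0,0],0.7]])

```text
clock: 18.2
eef_pos: [0.5319, 0.0961, 0.3136]
eef_rot: [[0.991, 0.13, 0.003], [0.13, -0.991, 0.002], [0.003, -0.001, -1.0]]
ft_force: [-0.2, -0.1, -0.7]
opening: 0.0656
```

Request:
send_rows(steps=[[[0,40,0],[0,0,0],0.7],[[0,40,0],[0,0,0],0.7],[[0,40,0],[0,0,0],0.7],[[0,40,0],[0,0,0],0.7],[[0,40,0],[0,0,0],0.7],[[0,40,0],[0,0,0],0.7],[[0,0,0],[0,0,0],0.7],[[0,0,0],[0,0,0],0.7]])

```text
clock: 19.2
eef_pos: [0.5627, -0.1416, 0.3107]
eef_rot: [[0.991, 0.13, 0.0], [0.13, -0.991, 0.002], [0.001, -0.002, -1.0]]
ft_force: [0.1, 0.9, -0.1]
opening: 0.0657
```

```bash
python3 - <<'E'
from rig import r
from h import *
o=r.get_obs();print(o['eef_pos'],o['ft_force'],o['opening'])
for n in ["scene","top"]:
    d=r.get_image(n);c=(d['camera_matrix'],np.array(d['position']),np.array(d['attitude']))
    x0,y0,x1,y1=(200,60,480,300) if n=='scene' else (120,160,280,280)
    k=2.5 if n=='scene' else 4.5
    I=cv2.resize(d['color'][y0:y1,x0:x1,::-1],None,fx=k,fy=k,interpolation=cv2.INTER_CUBIC)
    for B in [box(*bay(-1),D[2],.064,.044,.112),box(*bay(-1),D[2],.076,.056,.067)]:
        cv2.polylines(I,[((proj(c,B)-[x0,y0]+.5)*k-.5).round().astype(int)],True,(0,255,0),1)
    cv2.imwrite(f'pics/{n}5.png',I)
E
```

```text
[ 0.5627 -0.1416  0.3107] [ 0.0806  0.881  -0.1327] 0.06568158654064535
```

View pics/scene5.png

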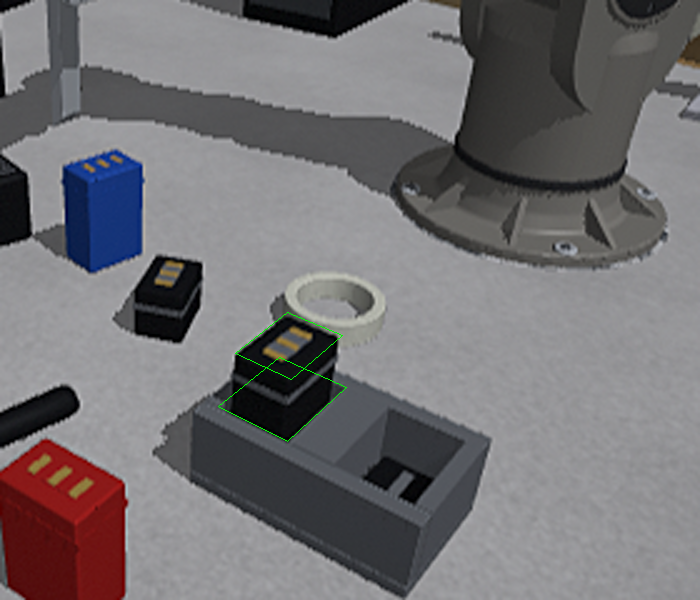

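View pics/top5.png

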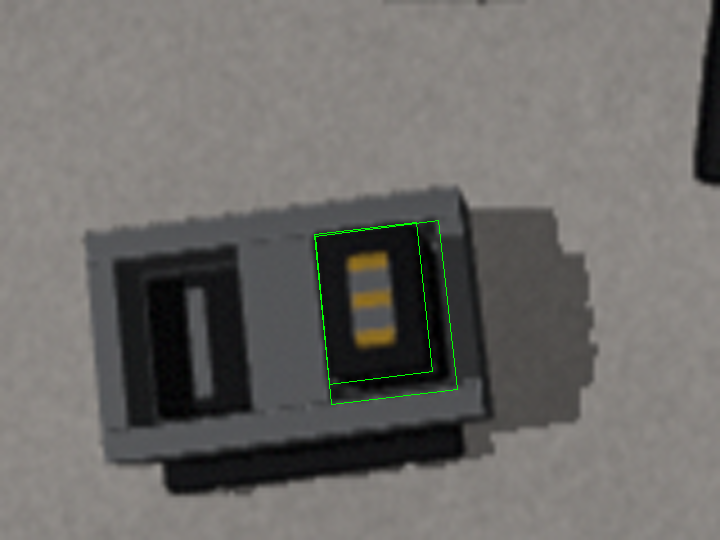

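Both views show the pack upright in the right bay. Its top face lies on the outline predicted for fully home (scene crop 287,345; top crop 373,303), and the robot is clear.

```bash
python3 -c "
from rig import r
print(r.close_job())"
```

```text
the job is handed in; nothing more can be done
None
```

The tall battery pack is standing upright and fully home in the right-hand (−y) bay, released, and the job is handed in at about 19 s.

- **Feeling the bay:** the closed fingers went into the right bay first and met no force at the spacer depth of 37 mm. They touched at about 55 mm (TCP z 0.1094, 22 N), so that bay is clear.
- **Placing:** I gripped the pack across its 44 mm sides and lifted it; the wrist force showed about 0.45 kg. I lowered it in small steps until the floor took the load, at TCP z 0.1709 against 0.171 expected, then let go and backed away.
- **Last checks:** in both the scene and top views, the pack's top face matches the outline predicted for fully home. The wrist force is about zero, and the spacer is still in the left bay. No check failed or disagreed.

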